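Seat the fallen grinder cup on its bayonet pins and hold it on the run switch

TASK

The cup of the small spice grinder has been knocked over. Right it, set it collar down into the well of the grinder and turn it by the knurled collar until the hidden keyways drop over the two pins, then push it fully home, so that the collar sits flush on the rim and presses the sprung run switch in the well. The grinder runs only while it is pressed, so finish while still holding the cup pushed home; leave the other things on the worktop where they stand.

Things in the scene. Friction and masses are not known exactly. Their poses are not given: they have to be found in the camera images.
- cup: loose grinder cup, about 0.22 kg, 88 mm tall, 64 mm across; it lies on its side, axis level 32 mm above the worktop. Its z axis runs from the black skirt end (origin: centre of the skirt's lower edge, the end that goes down) to the closed grey end, which points roughly to +y. From z = 52 to 76 mm a clear jar, 57 mm in diameter, from 76 to 88 mm a grey end ring, 64 mm across
- collar (a point): point on the cup's axis inside the black knurled collar, where to grip, at z = 40 mm of the cup; the collar reaches from z = 18 to 52 mm and is 64 mm across (twelve small flats)
- skirt (a point): centre of the cup's lower edge (same point as its origin). The skirt below the collar is 18 mm high, 52 mm in diameter, 49 mm over its lowest 4 mm. Four keyways, 90 degrees apart, 8 mm wide, run up its outside over its full height; they stand on the cup's +x, +y, -x and -y sides
- grinder: motor base of the spice grinder, fixed to the worktop: round, white with a black top, 112 mm in diameter at the foot, 90 mm at the top, 80 mm high; origin at the centre of its underside, z up; a red rocker switch on its -x side
- rim (a point): centre of the mouth of the well in the grinder's top, 80 mm above the worktop. Well 55 mm in diameter, chamfered out to 61 mm over its top 4 mm; two steel pins, 5 mm thick, facing each other, stand out 6 mm from its wall, tops 6 mm below the rim, at an angle that differs every time and is not given
- pin_axis (a point): point on the well's axis level with the pin tops, 6 mm below the rim (its axes tell nothing of the pins). A cup not lined up rests here by its skirt's edge; turned, at most 90 degrees, until the keyways meet the pins within 3 degrees, it drops 7 mm onto the switch plate. Fully home its skirt's edge is 18 mm below the rim and the collar's underside lies on the rim
- switch (a joint): travel of the sprung run-switch plate in the bottom of the well, m: 0 untouched, 0.005 with the cup fully home. The spring takes about 5 N to start and 9 N at 0.005, more than the cup weighs, so that the cup does not go home by itself
- bottle: the left-hand one of two white squeeze bottles, 60 mm in diameter, 215 mm tall, standing; leave alone; origin at the centre of its underside (the right-hand one is fixed)
- herb_bowl: steel bowl with green herbs, 128 mm in diameter, 45 mm high; leave alone; origin at the centre of its underside
- measure: steel measuring cup, 86 mm in diameter with a handle, 76 mm high; leave alone; origin at the centre of its underside

How it is judged:
By the outcome, as a careful person would: the job done as asked, in the order asked, and still so for the second after the job is handed in, while the arm keeps its last pose, push and grip.
It also fails if it takes over 64 s, if anything falls off the work surface, if the arm or the gripper's body presses on something with over 40 N, if the wrist force passes 120 N, or if a joint passes its speed limit or range.

ROBOT

A 6-joint arm with a two-finger parallel gripper is mounted at the origin on a cart in front of the work surface, level with it; the furniture and walls round the work are solid. World frame = base frame: x ahead of the robot, y to its left, z up, the work surface at z = 0. Lengths are in mm, angles in rad, forces in N, time in s.
With the tool pointing down it reaches from about 300 to 775 mm from the base axis. Payload 14.6 kg.
Tool frame: the origin (TCP) lies between the finger pads; the fingertips stand manip.tip_reach ahead of it and the grasp point (between the pads) lies 5 mm behind it (manip.tip_reach is the distance from the TCP to the fingertips, in mm); z points along the fingers, y is the line along which they close (so a half turn about z gives the same grasp; the last joint's range is limited). The gripper opens to 94 mm and grips with 3 to 60 N. Pads are 16 mm wide; open, the fingers measure 119 mm over their backs; the gripper's body (75 mm by 177 mm) begins 78 mm behind the grasp point.
Start: joints at [-1.333, 0.3, 1.521, -0, 1.321, -0.067], TCP at [165.049, -524.641, 219.446] pointing down, gripper open.
Joint ranges: [-3.03, 3.03], [-0.79, 2.21], [0.23, 2.52], [-1.04, 4.18], [0, 3.07], [-2.55, 2.55]. Speed limits (rad/s): [2.22, 2.22, 2.57, 3.14, 3.14, 3.14].

INTERFACE

Orientations are given as [roll, pitch, yaw] about the fixed x, y, z axes, in that order (R = Rz(yaw) Ry(pitch) Rx(roll)).
In Python, from cell import manip gives the robot as it stands. The module is installed in compiled form; this text tells all that it offers.
- The arm moves only by the shell command python3 -m creep 'ROWS' [FORCE]. ROWS is JSON, a list of rows, each a list of 3 entries, a list of its own where there are three numbers: the opening, from -1 (shut) to 1 (fully open), then the shift along the tool's x, y, z in cm, then the turn about the tool's z in units of 5 degrees (1.0 is 5 degrees). In form: [[grip, [tx, ty, tz], roll], ...]. A call has 1 to 12 rows; each row is the pose to reach, as a shift and turn from the pose commanded when the call began, along the tool's axes at that moment; what a row does not reach only later rows make up. A row lasts 1/10 s, in which the tool goes at most 50 mm and 8.59 degrees, less where a joint would pass 70% of its speed; a pose out of reach is approached as far as the arm can. A call with a gripper value outside its range is refused whole. The fingers move at their own pace and stop on an object; FORCE is the grip in N (left out, the last holds). Time passes only in rows, so rows that repeat a pose let the fingers close. It gives the time, the measured TCP pose, the force, the opening and the grip force at its end, in the units of the state.
- manip.read_state(): the state, without advancing time (a new reading comes with each control period).
- manip.camera(name): name is "scene" or "side" or "wrist"; returns the picture (400x640x3 uint8, red, green, blue); there is no depth.
- manip.camera_params(name): a dict with "fovy" (degrees; the focal length in pixels is half the picture's height over the tangent of half this angle, whatever the lens; pixels are square), "cx", "cy" (the principal point, pixels), "origin" and "attitude" of the camera in the world. Camera axes: x right, y down, z forward; pixel columns grow to the right and rows downward; lengths in mm; the calibration is good to about 2 mm. A picture is of the moment at which its call begins: read the wrist's pose just before it. camera_params takes no time and is no camera call; for the wrist camera it gives the pose at the moment of the call.
- manip.sign_off(): hands the job in; it is judged then, once.
The state is a dict: "clock": time; "joints": joint angles; "qd": joint speeds; "effort": joint torques, N m; "eef_pos": TCP position; "eef_rot": TCP orientation; "wrist_force": force on the tool from outside, world axes, zero at the start; "moment": the same for the moment, N m; "finger_gap": finger opening in mm; "finger_force": force on a finger pad.
Only numpy, scipy, OpenCV 4.12 (cv2) and the standard library are available. Lean on these libraries where they do the work, as an engineer would, in place of code of your own. Each camera call takes 0.05 s, during which the arm holds its last target. There are 200 camera calls.

## Working session

There is one attempt and no reset: what is moved stays moved. The work goes in short steps, Python scripts to look and compute and a shell command to move; the robot and the scene stay as the last step left them, time stands still between calls to the robot, and variables do not carry over. Pictures are saved under pics/ and viewed, at most 10 in all, crops included, and the job is handed in when it is done.

```bash
mkdir -p pics
python3 - <<'E'
from cell import manip
import cv2,numpy as np
print(manip.tip_reach)
for n in("scene","side","wrist"):
    p=manip.camera_params(n);print(n,{k:np.round(v,4).tolist() for k,v in p.items()})
    cv2.imwrite(f"pics/{n}0.png",manip.camera(n)[:,:,::-1])
s=manip.read_state();print(s)
E
```

```text
14.0
scene {'fovy': 51.275, 'cx': 322.0178, 'cy': 202.3227, 'origin': [70.0869, 549.1805, 772.6073], 'attitude': [-2.388, 0.0036, -2.2484]}
side {'fovy': 47.0095, 'cx': 319.1905, 'cy': 201.4771, 'origin': [554.3941, -575.1401, 696.1569], 'attitude': [-2.2848, -0.0154, -0.0401]}
wrist {'fovy': 65.7772, 'cx': 315.8391, 'cy': 197.7024, 'origin': [227.7931, -505.5853, 384.6162], 'attitude': [2.9115, 0.0007, -1.265]}
{'clock': 0.15, 'joints': array([-1.33260736e+00,  3.00312419e-01,  1.52141565e+00,  3.00930302e-05,
        1.32069086e+00, -6.65916440e-02]), 'qd': array([-3.17664876e-04, -2.57220384e-03,  8.34048461e-05, -1.16279237e-03,
       -1.63868940e-03,  2.56261077e-04]), 'effort': array([-5.77341343e-04, -5.31961656e+01, -3.52820134e+01,  7.07416842e-02,
        2.36156699e-02, -5.96224254e-05]), 'eef_pos': array([ 165.01314301, -524.47736946,  219.04335222]), 'eef_rot': array([-3.14077015e+00, -8.40684760e-05,  3.04773116e-01]), 'wrist_force': array([-0.88081387,  0.41227375, -0.49854707]), 'moment': array([-0.02296607, -0.05259493,  0.04714   ]), 'finger_force': 0.0, 'finger_gap': 94.29049777123288}
```

View pics/scene0.png

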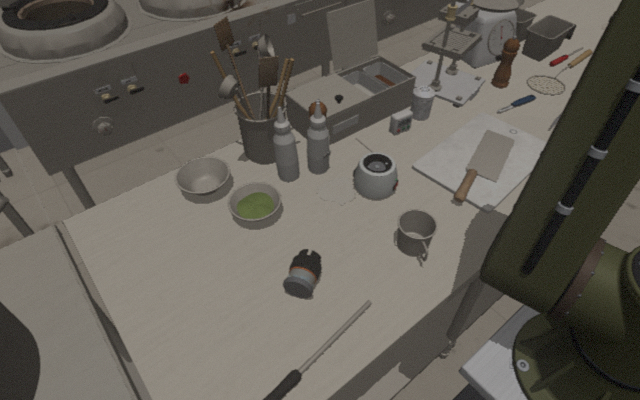

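View pics/side0.png

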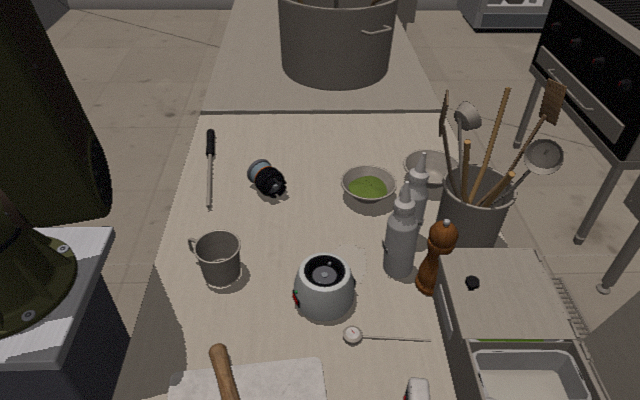

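The scene view shows the cup near (303,273) with its grey end toward the camera, and the grinder rim near (376,165). In the side view the cup is near (267,178) and the rim near (324,274). I'll zoom in on these.

```bash
cat > h.py <<'E'
import numpy as np,cv2
from scipy.spatial.transform import Rotation as R
from cell import manip
def cam(n):
    p=manip.camera_params(n);f=200/np.tan(np.radians(p["fovy"]/2))
    return p,f,R.from_euler("xyz",p["attitude"]).as_matrix(),np.array(p["origin"])
def onz(n,u,v,z,c=None):
    p,f,A,o=c or cam(n);d=A@np.array([(u-p["cx"])/f,(v-p["cy"])/f,1]);return o+d*(z-o[2])/d[2]
def proj(n,X,c=None):
    p,f,A,o=c or cam(n);q=A.T@(np.array(X)-o);return np.array([p["cx"]+f*q[0]/q[2],p["cy"]+f*q[1]/q[2]])
def look(n,name,box=None,k=1):
    im=manip.camera(n)[:,:,::-1]
    if box: x,y,w,h=box;im=im[y:y+h,x:x+w]
    cv2.imwrite(f"pics/{name}.png",cv2.resize(im,None,fx=k,fy=k,interpolation=cv2.INTER_CUBIC))
E
python3 - <<'E'
from h import *
S=cv2.imread("pics/scene0.png");D=cv2.imread("pics/side0.png")
def c(im,x,y,w=80,h=60): return cv2.resize(im[y:y+h,x:x+w],(400,300),interpolation=cv2.INTER_CUBIC)
cv2.imwrite("pics/z.png",np.vstack([np.hstack([c(S,263,243),c(S,336,145)]),np.hstack([c(D,227,150),c(D,284,245)])]))
print(onz("scene",303,273,32),onz("side",267,178,32),onz("scene",376,163,80),onz("side",324,274,80))
print("measure",onz("side",220,262,38),"bowl",onz("side",369,186,20),"bottle",onz("side",398,240,100),onz("side",415,210,100))
E
```

```text
[479.56175748 274.44417132  32.        ] [476.72530441 276.76888085  32.        ] [598.02894153 -45.57011661  80.        ] [593.01532541 -56.77108578  80.        ]
measure [400.57322215  13.15977663  38.        ] bowl [714.97119521 256.85505384  20.        ] bottle [729.66759027   2.26136177 100.        ] [776.73329608  82.44835351 100.        ]
```

View pics/z.png

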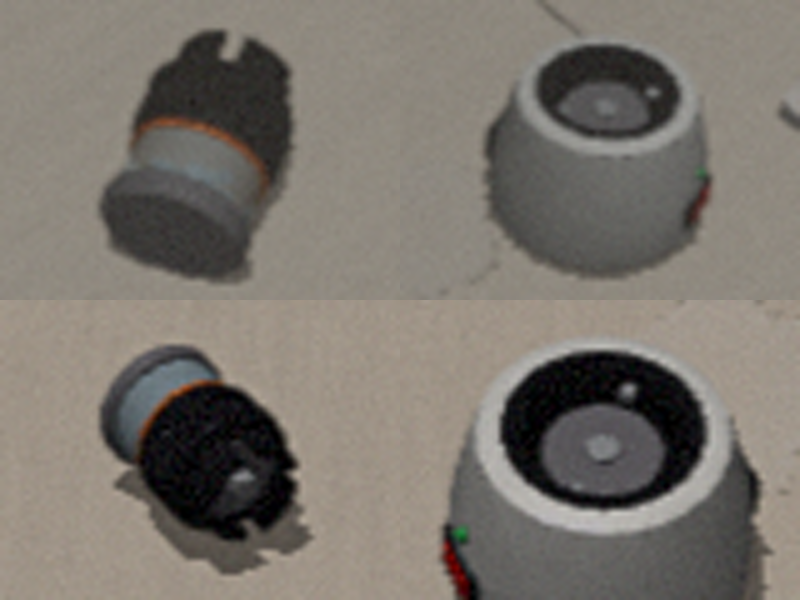

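Both views show one pin in the well, at about (386,163) in scene and (330,263) in side. The cup's end face is at about (298,289) in scene and its skirt centre at about (278,187) in side. One keyway is visible on top of the skirt in the scene view.

Run:
```python
from h import *
from scipy.optimize import least_squares
C={n:cam(n) for n in("scene","side")}
r1=onz("scene",377.8,163.1,80);r2=onz("side",324.7,270.6,80);print("rim",r1,r2)
for n,u,v,r in(("scene",386.4,163.4,r1),("side",329.6,263,r2)):
    d=onz(n,u,v,72)-r;print("pin",d,np.degrees(np.arctan2(d[1],d[0])))
# cup fit by silhouette mask
def hull(n,x,y,a):
    ax=np.array([np.cos(a),np.sin(a),0]);s=np.array([-ax[1],ax[0],0]);o=np.array([x,y,32.]);P=[]
    m=np.zeros((400,640),np.uint8)
    for z0,z1,r in((0,4,24.5),(4,18,26),(18,52,32),(52,76,28.5),(76,88,32)):
        pts=np.array([proj(n,o+ax*z+r*(s*np.cos(t)+np.array([0,0,1])*np.sin(t)),C[n]) for z in(z0,z1) for t in np.linspace(0,6.28,30)],np.float32)
        cv2.fillConvexPoly(m,cv2.convexHull(np.round(pts*16).astype(np.int32)),255,cv2.LINE_AA,4)
    return m/255.
e=onz("scene",298.4,288.6,32);k=onz("side",278,187,32);print("ends",e,k,np.linalg.norm(e-k),np.degrees(np.arctan2(*(e-k)[1::-1])))
# observed: scene mask = differs from table background
T={}
for n,(x,y,w,h) in(("scene",(276,243,60,60)),("side",(240,152,52,52))):
    im=cv2.GaussianBlur(cv2.imread(f"pics/{n}0.png"),(3,3),0).astype(float)
    g=im.mean(2); m=np.zeros((400,640)); m[y:y+h,x:x+w]=1
    T[n]=(m,(g<(125 if n=="scene" else 105))*m); 
    print(n,T[n][1].sum(),g[y+2,x+2])
from scipy.optimize import minimize
def cost(p):
    M=hull("scene",*p); m,t=T["scene"]; c=(abs(M-t)*m).sum()
    return c
b=minimize(cost,[k[0],k[1],np.arctan2(*(e-k)[1::-1])],method="Nelder-Mead",options=dict(initial_simplex=[[k[0],k[1],1.5],[k[0]+8,k[1],1.6],[k[0],k[1]+8,1.7],[k[0]-5,k[1]-5,1.9]]))
p=b.x;print(p[:2],np.degrees(p[2]),b.fun)
out=[]
for n,(x,y) in(("scene",(263,243)),("side",(227,150))):
    im=cv2.imread(f"pics/{n}0.png");im=cv2.resize(im[y:y+60,x:x+80],(400,300));M=cv2.resize(hull(n,*p)[y:y+60,x:x+80],(400,300))
    cs,_=cv2.findContours((M>.5).astype(np.uint8),0,1);cv2.drawContours(im,cs,-1,(0,255,0),1);out.append(im)
cv2.imwrite("pics/fit.png",np.hstack(out))
```

```text
rim [594.92589741 -48.79792495  80.        ] [594.6040996  -49.15130908  80.        ]
pin [ -8.43085388 -22.96059565  -8.        ] -110.16262634481109
pin [10.19837282 24.3381828  -8.        ] 67.26496581083053
ends [455.37911004 304.44669926  32.        ] [503.29272223 242.87606612  32.        ] 78.01703082789342 127.88967441512133
scene 1517.0 136.66666666666666
side 1174.0 146.33333333333334
[505.64971234 236.14002937] 125.49056730540002 107.54509803921569
```

View pics/fit.png

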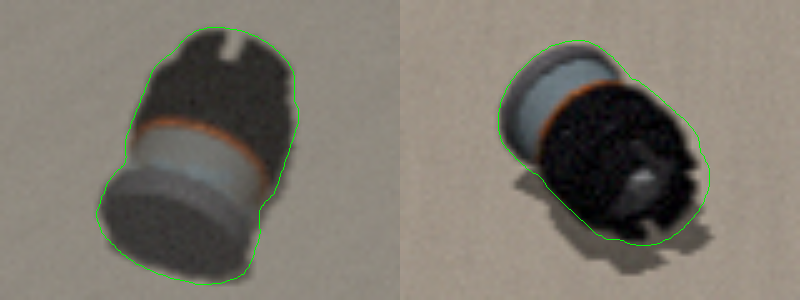

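The model fits, with the skirt at about (505,237) and the axis heading about 126°. The rim is at (594.7,−49.0) and the pins at about 68.5°. I'll take the grey ring first, so the cup hangs skirt down when lifted.

```bash
cat >> h.py <<'E'
def go(x,y,z,phi):
    s=manip.read_state();M=R.from_euler("xyz",s["eef_rot"]).as_matrix();p=np.array(s["eef_pos"])
    a=np.degrees(np.arctan2(M[1,0],M[0,0]));d=(phi-a+180)%360-180
    print("t",np.round(s["clock"],2),"p",p.round(1),"phi",round(a,1),"shift cm",(M.T@(np.array([x,y,z])-p)/10).round(2),"roll",round(-d/5,2),"F",np.round(s["wrist_force"],1),"gap",round(s["finger_gap"],1),"ff",np.round(s["finger_force"],1))
E
python3 - <<'E'
from h import *
go(457,303,150,126)
# keyway angle on skirt
p,f,A,o=cam("scene");d=A@np.array([(309.6-p["cx"])/f,(252.-p["cy"])/f,1]);ax=np.array([np.cos(2.19),np.sin(2.19),0]);k=np.array([505,237.,32])
from scipy.optimize import brentq
def rad(t): q=o+d*t-k;q=q-ax*(q@ax);return np.linalg.norm(q)-25
ts=np.linspace(300,1000,3000);g=[rad(t) for t in ts];i=next((i for i in range(2999) if g[i]*g[i+1]<0),int(np.argmin(g)));q=o+d*ts[i]-k;s=np.array([-ax[1],ax[0],0])
print("key z",q@ax,"angle from side s toward up",np.degrees(np.arctan2(q[2],q@s)),min(g))
E
```

```text
t 0.15 p [ 165.  -524.5  219. ] phi 17.5 shift cm [ 52.68 -70.17   6.97] roll -21.71 F [-0.9  0.4 -0.5] gap 94.3 ff 0.0
key z 6.792260705633263 angle from side s toward up 84.31120799524226 -21.640905244058757
```

```bash
python3 -m creep '[[1,[52.7,-70.2,0],-21.7],[1,[52.7,-70.2,0],-21.7],[1,[52.7,-70.2,0],-21.7],[1,[52.7,-70.2,0],-21.7],[1,[52.7,-70.2,0],-21.7],[1,[52.7,-70.2,0],-21.7],[1,[52.7,-70.2,0],-21.7],[1,[52.7,-70.2,0],-21.7],[1,[52.7,-70.2,0],-21.7],[1,[52.7,-70.2,0],-21.7],[1,[52.7,-70.2,0],-21.7],[1,[52.7,-70.2,0],-21.7]]'; python3 -c "
from h import *
go(457,303,150,126)"
```

```text
clock: 1.35
eef_pos: [364.8, 43.4, 219.7]
eef_rot: [3.141, 0.001, 2.111]
wrist_force: [0.5, -1.5, 0.6]
finger_gap: 93.9
finger_force: 0.0
t 1.35 p [364.8  43.4 219.7] phi 121.0 shift cm [17.52 21.26  6.97] roll -1.01 F [ 0.5 -1.5  0.6] gap 93.9 ff 0.0
```

```bash
python3 -m creep '[[1,[17,20,6],-0.5],[1,[17,20,6],-0.5],[1,[17,20,6],-0.5],[1,[17,20,6],-0.5],[1,[17,20,6],-0.5],[1,[17,20,6],-0.5],[1,[17,20,6],-0.5],[1,[17,20,6],-0.5]]'; python3 -c "
from h import *
go(457,303,150,126)
look('wrist','w1')
for z in(0,40,88):
  a=2.19;print(z,proj('wrist',[505+z*np.cos(a),237+z*np.sin(a),32]))"
```

```text
clock: 2.15
eef_pos: [450.0, 289.0, 159.1]
eef_rot: [-3.141, 0.0, 2.149]
wrist_force: [0.4, 0.3, -0.3]
finger_gap: 93.8
finger_force: 0.0
t 2.15 p [450.  289.  159.1] phi 123.1 shift cm [0.79 1.36 0.91] roll -0.58 F [ 0.4  0.3 -0.3] gap 93.8 ff 0.0
0 [333.47951216 263.71440779]
40 [332.36217044 226.58318175]
88 [330.93069602 179.01277498]
```

View pics/w1.png

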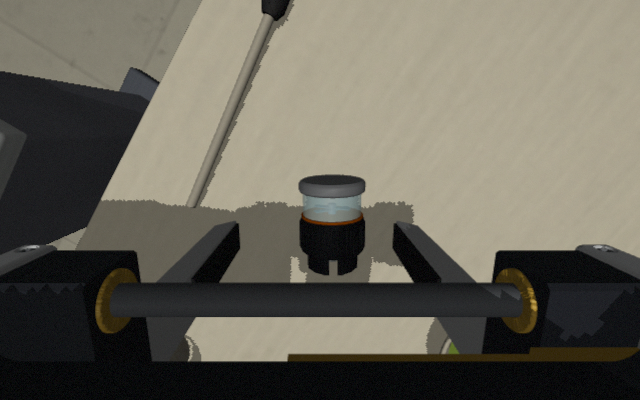

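The wrist view shows the cup upright in the picture. Its end ring is at (332,187), its collar at (332,240) and a keyway at (333,267), so it is aligned with the tool x axis and centred as predicted. I'll descend and grip the ring.

```bash
python3 -m creep '[[1,[0.8,1.35,0.9],-0.3],[1,[0.8,1.35,0.9],-0.3],[1,[0.8,1.35,5],-0.3],[1,[0.8,1.35,9],-0.3],[1,[0.8,1.35,13.2],-0.3],[1,[0.8,1.35,13.2],-0.3],[1,[0.8,1.35,13.2],-0.3]]'; python3 -c "
from h import *
go(457,303,27,124.5)"
```

```text
clock: 2.9
eef_pos: [457.6, 302.9, 28.9]
eef_rot: [3.141, 0.0, 2.174]
wrist_force: [-0.1, -0.0, 1.4]
finger_gap: 94.1
finger_force: 0.0
t 2.9 p [457.6 302.9  28.9] phi 124.5 shift cm [ 0.04 -0.04  0.19] roll 0.01 F [-0.1 -0.   1.4] gap 94.1 ff 0.0
```

```bash
python3 -m creep '[[-1,[0,0,0.2],0],[-1,[0,0,0.2],0],[-1,[0,0,0.2],0],[-1,[0,0,0.2],0],[-1,[0,0,0.2],0],[-1,[0,0,0.2],0],[-1,[0,0,0.2],0],[-1,[0,0,0.2],0]]' 8; python3 -m creep '[[-1,[0,0,-1],0],[-1,[0,0,-3],0],[-1,[0,0,-5],0],[-1,[0,0,-7],0],[-1,[0,0,-9],0],[-1,[0,0,-9],0],[-1,[0,0,-9],0],[-1,[0,0,-9],0]]';python3 -c "
from h import *
go(457,303,82,124.5)
look('side','s1',(200,100,200,150),4)"
```

```text
clock: 3.7
eef_pos: [457.5, 303.6, 26.1]
eef_rot: [3.141, 0.0, 2.175]
wrist_force: [-1.1, -0.0, 7.1]
finger_gap: 63.9
finger_force: 8.0
clock: 4.5
eef_pos: [456.7, 303.1, 114.3]
eef_rot: [-3.14, -0.0, 2.175]
wrist_force: [0.6, -0.5, -2.3]
finger_gap: 63.8
finger_force: 8.0
t 4.5 p [456.7 303.1 114.3] phi 124.6 shift cm [-0.03  0.02  3.23] roll 0.02 F [ 0.6 -0.5 -2.3] gap 63.8 ff 8.0
```

View pics/s1.png

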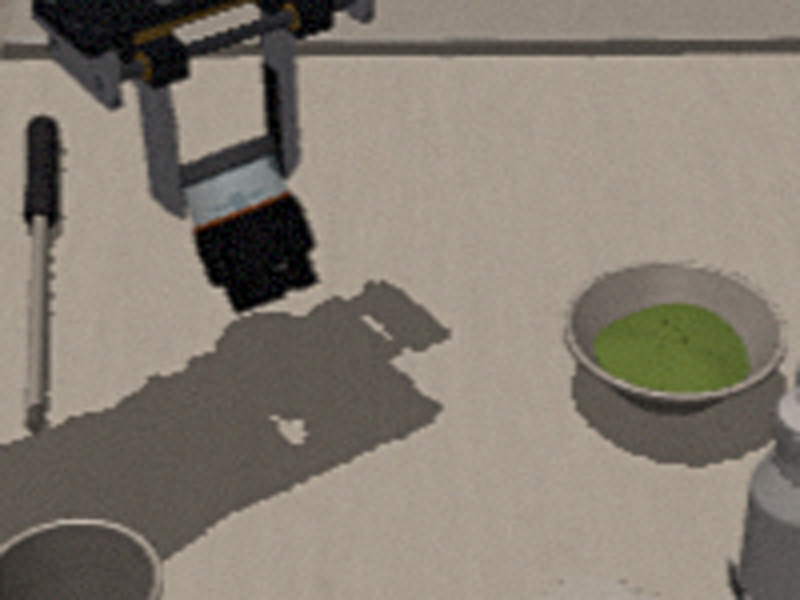

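The cup swung skirt down at (255,240 in the crop), below the pads. I'll lower it onto the worktop.

```bash
python3 -m creep '[[-1,[0,0,1.5],0],[-1,[0,0,2.5],0],[-1,[0,0,3],0],[-1,[0,0,3.4],0],[-1,[0,0,3.6],0],[-1,[0,0,3.8],0],[-1,[0,0,3.8],0],[-1,[0,0,3.8],0]]';python3 -c "
from h import *
go(457,303,77,124.5)
look('side','s2',(210,80,120,100),5)"
```

```text
clock: 5.35
eef_pos: [457.3, 303.4, 77.7]
eef_rot: [3.141, 0.0, 2.175]
wrist_force: [-0.5, 0.8, -3.2]
finger_gap: 63.8
finger_force: 8.0
t 5.35 p [457.3 303.4  77.7] phi 124.6 shift cm [-0.02 -0.05  0.07] roll 0.02 F [-0.5  0.8 -3.2] gap 63.8 ff 8.0
```

View pics/s2.png

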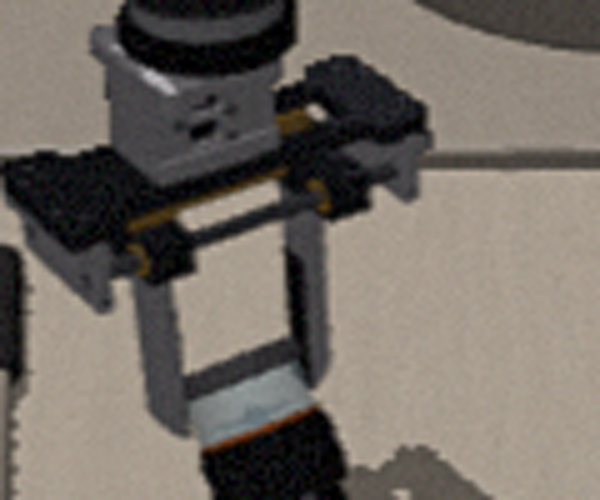

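The grip still carries the weight, so the skirt has not touched. I'll lower it the last few mm.

```bash
for i in 1 2; do python3 -m creep '[[-1,[0,0,0.1],0],[-1,[0,0,0.2],0],[-1,[0,0,0.2],0]]'; done
```

```text
clock: 5.7
eef_pos: [457.2, 303.3, 75.3]
eef_rot: [-3.141, -0.0, 2.175]
wrist_force: [0.2, -1.1, -1.5]
finger_gap: 63.8
finger_force: 8.0
clock: 6.0
eef_pos: [457.4, 303.8, 74.2]
eef_rot: [3.141, -0.0, 2.175]
wrist_force: [-4.2, -0.0, 6.2]
finger_gap: 63.9
finger_force: 8.0
```

```bash
python3 -m creep '[[1,[0,0,-0.1],0],[1,[0,0,-0.1],0],[1,[0,0,-0.1],0],[1,[0,0,-0.1],0],[1,[0,0,-0.1],0],[1,[0,0,-0.1],0]]';python3 -c "
from h import *
go(457,303,35,124.5)
a=manip.camera('side')[100:240,220:330,::-1]
b=manip.camera('scene')[200:340,250:360,::-1]
cv2.imwrite('pics/c3.png',cv2.resize(np.hstack([a,b]),None,fx=3.6,fy=3.6))"
```

```text
clock: 6.6
eef_pos: [457.2, 303.3, 74.4]
eef_rot: [-3.142, -0.0, 2.175]
wrist_force: [0.8, -0.9, 0.7]
finger_gap: 93.9
finger_force: 0.0
t 6.6 p [457.2 303.3  74.4] phi 124.6 shift cm [-0.01 -0.04  3.94] roll 0.02 F [ 0.8 -0.9  0.7] gap 93.9 ff 0.0
```

View pics/c3.png

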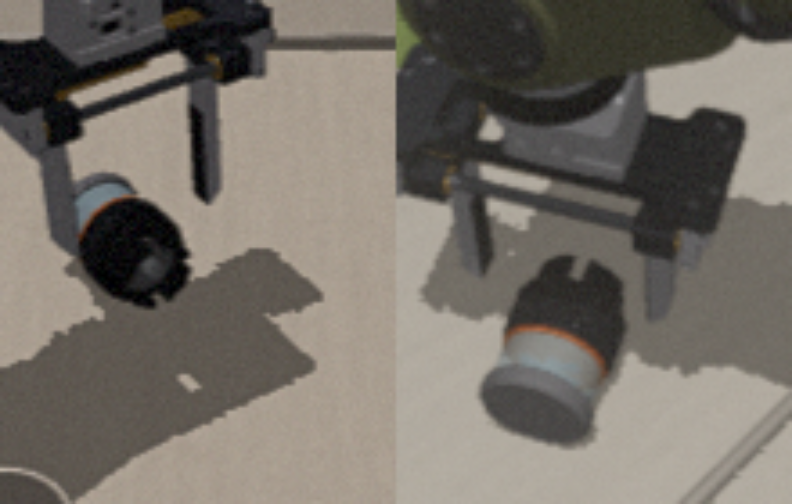

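The cup had hung tilted, held by pad friction, and fell back onto its side when released. In the crop the end face is at (537,408) in scene and the skirt at (160,262) in side. I'll relocate it and redo this with a 3 N grip so it swings freely.

```bash
python3 -m creep '[[1,[0,0,-3],0],[1,[0,0,-5],0],[1,[0,0,-6],0],[1,[0,0,-6],0]]';python3 -c "
from h import *
e=onz('scene',289.2,313.3,32)+[-1,3.4,0];k=onz('side',264.4,172.8,32)+[2.3,-6.7,0]
print(e,k,np.linalg.norm(e-k),np.degrees(np.arctan2(*(e-k)[1::-1])))
for z in(0,88): print(proj('wrist',k+(e-k)*z/88))
look('wrist','w2',(160,130,320,200),2.4)
u=(e-k)/np.linalg.norm(e-k);g=e-u*5;print(g);go(g[0],g[1],27,np.degrees(np.arctan2(u[1],u[0])))"
```

```text
clock: 7.1
eef_pos: [457.6, 303.6, 135.4]
eef_rot: [3.14, 0.0, 2.175]
wrist_force: [0.1, -1.1, 0.7]
finger_gap: 94.1
finger_force: 0.0
[421.216097   354.81515167  32.        ] [471.97344911 290.20491319  32.        ] 82.16320167363598 128.1529302591095
[320.53027735 220.31384613]
[314.95890858 127.84456546]
[424.30490994 350.88332835  32.        ]
t 7.15 p [457.2 303.4 134.2] phi 124.6 shift cm [ 5.780e+00 -1.000e-02  1.072e+01] roll -0.71 F [ 0.6  0.9 -0.8] gap 94.4 ff 0.0
```

View pics/w2.png

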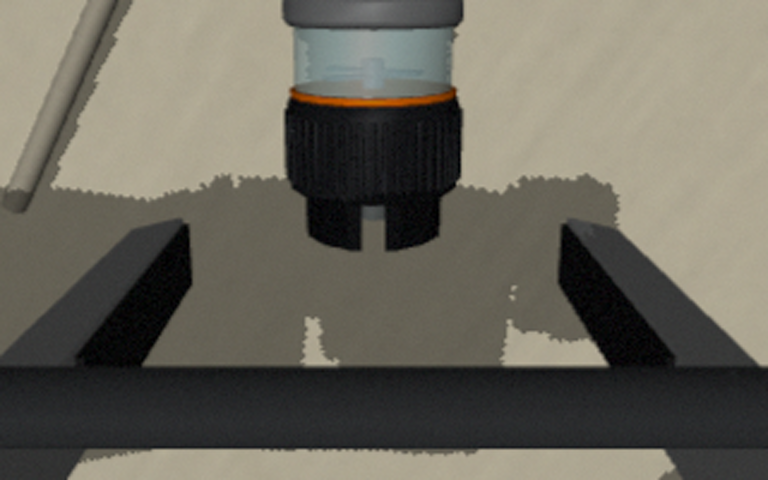

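The wrist view shows the cup exactly aligned with tool x. A keyway is on top at crop (373,235), the orange band at (373,102) and the skirt edge at (373,250). I'll take the position from these.

```bash
python3 -c "
from h import *
a=np.radians(124.6);ax=np.array([np.cos(a),np.sin(a)])
for v,h,z in((102,64,52),(198,64,18),(250,56.5,0)):
  q=onz('wrist',160+373/2.4,130+v/2.4,h);o=q[:2]-ax*z;print(o)
  g=o+ax*83;go(g[0],g[1],27,124.6)"
```

```text
[469.39385093 284.5883772 ]
t 7.15 p [457.2 303.4 134.2] phi 124.6 shift cm [ 6.06 -0.07 10.72] roll -0.0 F [ 0.6  0.9 -0.8] gap 94.4 ff 0.0
[468.2414363  286.29532474]
t 7.15 p [457.2 303.4 134.2] phi 124.6 shift cm [ 6.27 -0.06 10.72] roll -0.0 F [ 0.6  0.9 -0.8] gap 94.4 ff 0.0
[469.8635071  283.95038452]
t 7.15 p [457.2 303.4 134.2] phi 124.6 shift cm [ 5.98 -0.06 10.72] roll -0.0 F [ 0.6  0.9 -0.8] gap 94.4 ff 0.0
```

```bash
python3 -m creep '[[1,[3,-0.1,0],0],[1,[6.1,-0.1,0],0],[1,[6.1,-0.1,3],0],[1,[6.1,-0.1,7],0],[1,[6.1,-0.1,10.7],0],[1,[6.1,-0.1,10.7],0],[-1,[6.1,-0.1,10.7],0],[-1,[6.1,-0.1,10.7],0],[-1,[6.1,-0.1,10.7],0],[-1,[6.1,-0.1,10.7],0],[-1,[6.1,-0.1,10.7],0],[-1,[6.1,-0.1,10.7],0]]' 3; python3 -m creep '[[-1,[0,0,0],0],[-1,[0,0,0],0],[-1,[0,0,-1.5],0],[-1,[0,0,-3],0],[-1,[0,0,-4.5],0],[-1,[0,0,-6],0],[-1,[0,0,-7],0],[-1,[0,0,-8],0],[-1,[0,0,-8],0],[-1,[0,0,-8],0],[-1,[0,0,-8],0]]' 3; python3 -c "
from h import *
go(422,352,78,124.6)
a=manip.camera('side')[60:240,180:320,::-1]
b=manip.camera('scene')[200:380,220:360,::-1]
cv2.imwrite('pics/c4.png',cv2.resize(np.hstack([a,b]),None,fx=2.8,fy=2.8))"
```

```text
clock: 8.35
eef_pos: [422.3, 353.4, 28.3]
eef_rot: [3.14, -0.0, 2.175]
wrist_force: [1.4, 0.9, 4.7]
finger_gap: 63.8
finger_force: 3.0
clock: 9.45
eef_pos: [421.5, 352.8, 106.8]
eef_rot: [-3.14, 0.0, 2.175]
wrist_force: [0.4, -0.3, -2.7]
finger_gap: 63.9
finger_force: 3.0
t 9.45 p [421.5 352.8 106.8] phi 124.6 shift cm [-0.09 -0.    2.88] roll -0.0 F [ 0.4 -0.3 -2.7] gap 63.9 ff 3.0
```

View pics/c4.png

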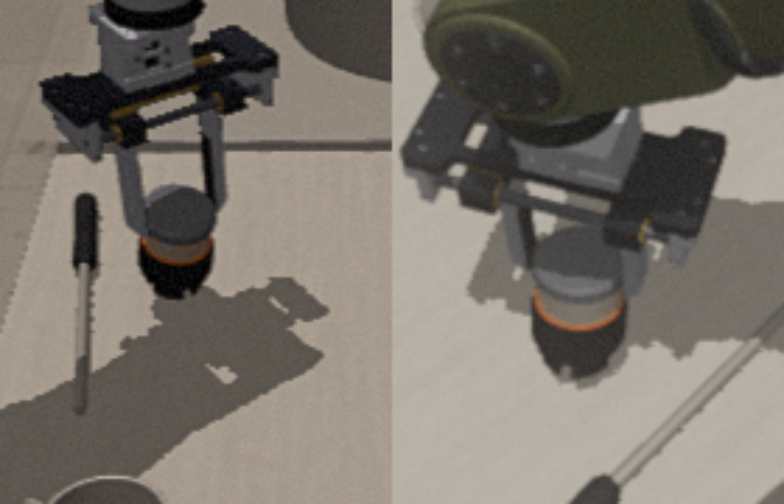

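The cup now hangs nearly upright with its grey end up. The orange band centre is at about (287,306) in scene and (243,145) in side, full-image pixels. I've used my ten views, so from here I'll check by numbers.

```bash
python3 -c "
from h import *
from scipy.optimize import least_squares
C={n:cam(n) for n in('scene','side')}
b=least_squares(lambda X:np.r_[proj('scene',X,C['scene'])-[287,305.7],proj('side',X,C['side'])-[242.8,145.4]],[421,352,80]);print('band',b.x,b.fun)
a=np.radians(124.6);ax=np.array([np.cos(a),np.sin(a),0])
for t in(-20,-10,0,10,20,30):
  t=np.radians(t);up=np.array([0,0,np.cos(t)])+ax*np.sin(t);g=np.array([421.5,352.8,111.8])
  X=g-up*31;print(round(np.degrees(t)),X.round(1),proj('scene',X,C['scene']).round(1),proj('side',X,C['side']).round(1))
"
```

```text
band [418.26148161 355.79503176  71.20896147] [ 0.25596223  0.17476466  0.34467586 -0.19883993]
-20 [415.5 361.5  82.7] [285.2 305.6] [241.7 139.9]
-10 [418.4 357.2  81.3] [286.2 303.5] [242.9 141.3]
0 [421.5 352.8  80.8] [287.2 301.2] [244.  142.5]
10 [424.6 348.4  81.3] [288.2 298.6] [245.1 143.4]
20 [427.5 344.1  82.7] [289.1 295.8] [246.2 143.9]
30 [430.3 340.   85. ] [289.9 293. ] [247.2 144. ]
```

```bash
python3 -m creep '[[-1,[0,0,0.8],0],[-1,[0,0,1.3],0],[-1,[0,0,1.5],0],[-1,[0,0,1.7],0],[-1,[0,0,1.7],0]]' 3; python3 -m creep '[[-1,[0,0,0.2],0],[-1,[0,0,0.3],0],[-1,[0,0,0.3],0]]'
```

```text
clock: 10.05
eef_pos: [422.0, 353.2, 90.6]
eef_rot: [3.141, -0.0, 2.175]
wrist_force: [-0.7, 0.0, 0.2]
finger_gap: 64.1
finger_force: 3.0
clock: 10.35
eef_pos: [421.9, 353.1, 87.6]
eef_rot: [3.141, -0.0, 2.175]
wrist_force: [-0.1, -0.1, 3.8]
finger_gap: 63.9
finger_force: 3.0
```

```bash
python3 -m creep '[[-1,[0,0,0.2],0],[-1,[0,0,0.4],0],[-1,[0,0,0.4],0]]'; python3 -m creep '[[1,[0,0,0],0],[1,[0,0,0],0],[1,[0,0,0],0],[1,[0,0,0],0],[1,[0,0,0],0]]';  python3 -c "
from h import *
C={n:cam(n) for n in('scene','side')}
go(421.5,352.8,35,124.6)
# orange band pixels: extremes & compare with predictions upright
for n in C:
  im=manip.camera(n);h=cv2.cvtColor(im,cv2.COLOR_RGB2HSV);m=(h[...,0]<14)&(h[...,1]>120)&(h[...,2]>60)
  u,v=proj(n,[421.5,352.8,52],C[n]);y,x=np.nonzero(m);s=(abs(x-u)<40)&(abs(y-v)<40);x,y=x[s],y[s]
  print(n,'pred up',(u,v),'n',s.sum(),'L',(x.min(),y[x==x.min()].mean()),'R',(x.max(),y[x==x.max()].mean()),'bot',(x[y==y.max()].mean(),y.max()),'top',y.min())
  ring=np.array([proj(n,[421.5+31.5*np.cos(t),352.8+31.5*np.sin(t),52],C[n]) for t in np.linspace(0,6.28,60)]);print(ring.min(0),ring.max(0))
"
```

```text
clock: 10.65
eef_pos: [421.7, 353.0, 83.3]
eef_rot: [-3.141, 0.0, 2.175]
wrist_force: [-0.7, 0.4, 2.8]
finger_gap: 64.1
finger_force: 3.0
clock: 11.15
eef_pos: [421.7, 353.0, 83.4]
eef_rot: [-3.141, 0.0, 2.175]
wrist_force: [-0.3, -0.0, 0.5]
finger_gap: 94.0
finger_force: 0.0
t 11.15 p [421.7 353.   83.4] phi 124.6 shift cm [-0.   -0.03  4.84] roll -0.0 F [-0.3 -0.   0.5] gap 94.0 ff 0.0
scene pred up (np.float64(288.19260135717656), np.float64(308.85686148858053)) n 74 L (np.int64(269), np.float64(321.0)) R (np.int64(301), np.float64(316.0)) bot (np.float64(283.5), np.int64(331)) top 315
[271.67891439 294.37136087] [304.6599928  324.15650587]
side pred up (np.float64(245.1164381993047), np.float64(152.49270655924946)) n 41 L (np.int64(228), np.float64(150.0)) R (np.int64(252), np.float64(148.5)) bot (np.float64(238.5), np.int64(155)) top 147
[232.00645053 145.20236143] [258.15415808 160.10697101]
```

```bash
python3 -c "
from h import *
from scipy.optimize import least_squares
C={n:cam(n) for n in('scene','side')}
def model(p):
  x,y,a,b=p; r=R.from_rotvec([a,b,0]).as_matrix();o=np.array([x,y,52.]);out=[]
  for n in C:
    q=np.array([proj(n,o+r@[31.8*np.cos(t),31.8*np.sin(t),0],C[n]) for t in np.linspace(0,6.283,181)])
    i,j,k=q[:,0].argmin(),q[:,0].argmax(),q[:,1].argmax();out+=[q[i],q[j],q[k]]
  return np.ravel(out)
ob=np.array([268.5,320.,302,315.5,284,331.5, 227.5,150,253,148.5,239,155.5])
for z in(45,52,58): print(z,onz('scene',285.2,318,z),onz('side',240.3,149.2,z))
b=least_squares(lambda p:model(p)-ob,[415,362,0,0],diff_step=1e-3,x_scale=[10,10,.3,.3]);print(b.x,b.fun.round(1))
"
```

```text
45 [412.84730029 366.53269539  45.        ] [407.02040686 377.31946692  45.        ]
52 [409.54974788 368.28987248  52.        ] [408.60468875 367.08043379  52.        ]
58 [406.72327438 369.79602426  58.        ] [409.96264465 358.30411968  58.        ]
[ 4.10073017e+02  3.66393693e+02 -9.95911921e-02  5.17418238e-02] [ 0.7 -0.6  0.6  0.6 -0.1  1.8  0.2 -0.4  1.   0.9  1.6  0.3]
```

```bash
python3 -c "
from h import *
C={n:cam(n) for n in('scene','side')}
c=np.array([409.5,367.5,0])
for n in C:
  g=manip.camera(n).mean(2)
  for t in(0,):
    q=np.array([proj(n,c+[24.5*np.cos(a),24.5*np.sin(a),0],C[n]) for a in np.linspace(0,6.28,90)]);k=np.array([proj(n,c+[32*np.cos(a),32*np.sin(a),18],C[n]) for a in np.linspace(0,6.28,90)])
    T=np.array([proj(n,c+[32*np.cos(a),32*np.sin(a),88],C[n]) for a in np.linspace(0,6.28,90)])
    print(n,'skirt bottom',q[q[:,1].argmax()],'x',q[:,0].min(),q[:,0].max(),'collar low x',k[:,0].min(),k[:,0].max(),'top disc',T.min(0),T.max(0))
  u=int(q[q[:,1].argmax()][0]);v=int(q[:,1].max());t=int(T[:,1].min())
  print('col',u,t-6,g[t-6:v+10,u].astype(int))
  r=int(k[:,1].mean())+3;print('row',r,u-30,g[r,u-30:u+31].astype(int))
  r=int(T[:,1].mean());print('row',r,u-30,g[r,u-30:u+31].astype(int))
"
```

```text
scene skirt bottom [286.6837423  342.38896492] x 274.888702546605 299.75115599402466 collar low x 270.20798612100464 303.214489686576 top disc [266.5723278  292.80569241] [301.81242599 324.59068992]
col 286 286 [ 73  99 110 108 110 106 109  90  78  75  71  73  74  70  69  73  73  73
  79 103 114 114 115 113 116 117 118 114 115 115 113 114 117 120 116 119
 129 110  98  71  85  99 100 106 114 113  82  49  54  52  53  56  60  52
  46  54  81 133 174 175 173 173 172 173 170 174]
row 329 256 [171 173 175 173 174 175 176 174 173 175 176 177 173 148  87  46  47  58
  88 108 114 118 107 107 104 102 103 107 101 103 106 102 109 111 113 118
 117 119 102  58  48  55  54  51  50  59  99 151 174 174 173 172 173 174
 175 173 174 171 174 175 175]
row 308 256 [113 114 112 112 112 116 114 116 112 111 103 105 114 114 113 114 113 113
 115 113 116 115 118 115 114 112 113 117 115 114 115 114 113 114 117 115
 114 114 115 114 114 115 114 114 104  92 103 109 111 112 110 112 110  98
  80  88  87  87  91  90  88]
side skirt bottom [241.97670813 172.07424457] x 232.85317006798422 252.43986607922955 collar low x
[... 178 characters left out ...]
55  42  53
  50  50  54  56  44  39  41  63  77  64  68  67  69  73  56  30   2   0
  16   2   1   8   3   3   8  14   6   0   1  10  17  62  87  88  87  86
  83  88  86  85  82]
row 163 211 [ 80 106 158 162 158 155 152 152 156 153 160 154 152 156 156 152 153 157
 141  74  16   0  13   8  16   4   2   2   1   9   3  17  11   3   0  15
  13   4  12   0   9  44  72  87  93  85 116 155 161 157 157 158 159 157
 158 158 136  83  85  83  88]
row 136 211 [ 25  31  20  44 115 160 147  88  68  68  69  71  71  66  68  90  96  86
  88  87  89  95  89  91  89  88  91  91  89  90  93  92  79  55  54  53
  44  46  50  44  48  78 135 156 156 155 159 148 108  25   2  25  52  72
  68  84 129 156 151 150 151]
```

The image rows match an upright cup centred at (409.3,367.5). Next I'll grip the collar.

```bash
python3 -c "
from h import *
go(409.3,367.5,35,124.6)"
```

```text
t 11.35 p [421.8 353.   83.4] phi 124.6 shift cm [ 1.9  -0.2   4.84] roll -0.0 F [-0.3 -0.3  0.4] gap 93.5 ff 0.0
```

```bash
python3 -m creep '[[1,[0.9,-0.2,0],0],[1,[1.9,-0.2,0],0],[1,[1.9,-0.2,1.5],0],[1,[1.9,-0.2,3],0],[1,[1.9,-0.2,4.2],0],[1,[1.9,-0.2,4.8],0],[1,[1.9,-0.2,4.8],0]]'; python3 -m creep '[[-1,[0,0,0],0],[-1,[0,0,0],0],[-1,[0,0,0],0],[-1,[0,0,0],0],[-1,[0,0,0],0],[-1,[0,0,0],0],[-1,[0,0,0],0]]' 25; python3 -c "
from h import *
C={n:cam(n) for n in('scene','side')}
go(409.3,367.5,200,124.6)
for n in C:
  im=manip.camera(n);h=cv2.cvtColor(im,cv2.COLOR_RGB2HSV);m=(h[...,0]<14)&(h[...,1]>120)&(h[...,2]>60)
  u,v=proj(n,[409.5,367.5,52],C[n]);y,x=np.nonzero(m);s=(abs(x-u)<40)&(abs(y-v)<40);x,y=x[s],y[s]
  print(n,(u,v),s.sum(),(x.min(),y[x==x.min()].mean()),(x.max(),y[x==x.max()].mean()),y.max())
"
```

```text
clock: 12.05
eef_pos: [408.9, 367.6, 34.8]
eef_rot: [-3.14, 0.0, 2.175]
wrist_force: [-0.3, -0.4, 0.1]
finger_gap: 93.8
finger_force: 0.0
clock: 12.75
eef_pos: [409.6, 367.7, 35.8]
eef_rot: [3.141, -0.0, 2.175]
wrist_force: [0.5, 0.3, 4.5]
finger_gap: 64.1
finger_force: 25.0
t 12.75 p [409.6 367.7  35.8] phi 124.6 shift cm [ -0.    -0.02 -16.42] roll -0.0 F [0.5 0.3 4.5] gap 64.1 ff 25.0
scene (np.float64(285.5580130528903), np.float64(317.77656249707223)) 66 (np.int64(270), np.float64(322.5)) (np.int64(299), np.float64(323.5)) 332
side (np.float64(240.68269042320193), np.float64(149.0989317016485)) 37 (np.int64(230), np.float64(153.0)) (np.int64(252), np.float64(148.0)) 156
```

```bash
python3 -m creep '[[-1,[0,0,-3],0],[-1,[0,0,-7],0],[-1,[0,0,-11.5],0],[-1,[0,0,-11.5],0],[-1,[0,0,-11.5],0]]'; python3 -c "
from h import *
go(594.7,-49,145,68.5)"
```

```text
clock: 13.35
eef_pos: [409.1, 367.4, 150.3]
eef_rot: [3.141, -0.0, 2.175]
wrist_force: [-0.1, 0.2, -3.0]
finger_gap: 64.3
finger_force: 25.0
t 13.35 p [409.1 367.4 150.3] phi 124.6 shift cm [-44.82  -8.37   0.52] roll 11.22 F [-0.1  0.2 -3. ] gap 64.3 ff 25.0
```

```bash
python3 -m creep '[[-1,[-2,-0.4,0],0.5],[-1,[-6,-1.1,0],1.5],[-1,[-10.5,-2,0],2.6],[-1,[-15,-2.8,0],3.8],[-1,[-19.5,-3.6,0],5],[-1,[-24,-4.5,0],6],[-1,[-28.5,-5.3,0],7.1],[-1,[-33,-6.2,0],8.3],[-1,[-37,-6.9,0],9.3],[-1,[-41,-7.7,0],10.3],[-1,[-43.6,-8.1,0],10.9],[-1,[-44.8,-8.4,0],11.2]]'; python3 -m creep '[[-1,[0,0,0],0],[-1,[0,0,0],0],[-1,[0,0,0],0]]'; python3 -c "
from h import *
from scipy.optimize import least_squares
C={n:cam(n) for n in('scene','side')}
go(594.7,-49,115,68.5)
p=manip.read_state()['eef_pos'];B=np.array([p[0],p[1],p[2]+17]);o=[]
for n in C:
  im=manip.camera(n);cv2.imwrite(f'pics/{n}_hold.png',im[:,:,::-1]);h=cv2.cvtColor(im,cv2.COLOR_RGB2HSV);m=(h[...,0]<14)&(h[...,1]>120)&(h[...,2]>60)
  u,v=proj(n,B,C[n]);y,x=np.nonzero(m);s=(abs(x-u)<40)&(abs(y-v)<40);x,y=x[s],y[s]
  q=np.array([proj(n,B+[32*np.cos(a),32*np.sin(a),0],C[n]) for a in np.linspace(0,6.28,90)]);
  print(n,'pred',q.min(0),q.max(0),'obs',s.sum(),x.min(),x.max(),y.max(),(y[x==x.min()].mean(),y[x==x.max()].mean()))
"
```

```text
clock: 14.55
eef_pos: [594.2, -50.9, 147.8]
eef_rot: [-3.138, 0.001, 1.193]
wrist_force: [-0.2, 0.5, -2.3]
finger_gap: 63.7
finger_force: 25.0
clock: 14.85
eef_pos: [594.1, -47.6, 150.1]
eef_rot: [-3.141, 0.0, 1.199]
wrist_force: [-0.8, 0.3, -2.8]
finger_gap: 63.9
finger_force: 25.0
t 14.85 p [594.1 -47.6 150.1] phi 68.7 shift cm [-0.11  0.11  3.51] roll 0.04 F [-0.8  0.3 -2.8] gap 63.9 ff 25.0
scene pred [367.48994293 127.21746845] [394.93338216 144.14255062] obs 17 369 382 142 (np.float64(135.5), np.float64(142.0))
side pred [305.86766057 221.03796592] [345.321854  249.0433563] obs 103 307 343 248 (np.float64(235.0), np.float64(236.0))
```

```bash
python3 -c "
from h import *
from scipy.ndimage import map_coordinates
for n,c in(('side',270),('scene',110)):
  C=cam(n);g=cv2.imread(f'pics/{n}_hold.png').mean(2)
  th=np.arange(c-72,c+73,6)
  for z in(1.5,4,7,10):
    P=np.array([proj(n,[594.2+25.5*np.cos(np.radians(t)),-48+25.5*np.sin(np.radians(t)),115+z],C) for t in th]);print(n,z,map_coordinates(g,[P[:,1],P[:,0]],order=1).astype(int))
  print(th)
"
```

```text
side 1.5 [ 16  12   7   8   5  12  11  15  49  63  46  24  33  35  40  21  16  11
   9   2  10   8  17  82 190]
side 4 [ 30   8  10  12  11  13  12  13  21  40  36   4   7  11  24   9   6  12
  15   3   8  11  53 165 164]
side 7 [ 40  13   1   7  11   6   6  10  13  13  11  10  12  13   9  12   2  14
  10   9  12  32 141 138  81]
side 10 [23 18  5  8 12 11 14 10 10 11  9  8  9 14 11 13 15 14 12  9  9 92 93 52
 16]
[198 204 210 216 222 228 234 240 246 252 258 264 270 276 282 288 294 300
 306 312 318 324 330 336 342]
scene 1.5 [44 52 64 80 89 84 54 40 43 40 37 37 33 36 40 38 41 41 41 35 41 37 38 39
 42]
scene 4 [44 46 47 57 73 80 77 48 38 39 39 37 35 35 38 34 35 42 40 41 40 36 38 41
 47]
scene 7 [44 47 43 36 47 60 66 57 41 33 37 31 32 35 30 39 37 40 39 39 39 36 42 48
 51]
scene 10 [38 43 44 37 35 40 49 50 42 37 34 33 36 36 33 41 40 40 41 39 34 36 40 44
 49]
[ 38  44  50  56  62  68  74  80  86  92  98 104 110 116 122 128 134 140
 146 152 158 164 170 176 182]
```

The keyways read about 66–71° in both images, which matches the pins at about 68.5°. I'll lower the cup into the well.

```bash
python3 -m creep '[[-1,[-0.1,0.05,1.2],0],[-1,[-0.1,0.05,2.4],0],[-1,[-0.1,0.05,3.2],0],[-1,[-0.1,0.05,3.6],0],[-1,[-0.1,0.05,3.6],0]]' 25; python3 -m creep '[[-1,[0,0,0.2],0],[-1,[0,0,0.4],0],[-1,[0,0,0.4],0]]';python3 -m creep '[[-1,[0,0,0.1],0],[-1,[0,0,0.2],0],[-1,[0,0,0.2],0]]'
```

```text
clock: 15.45
eef_pos: [594.4, -50.0, 113.6]
eef_rot: [-3.14, 0.0, 1.197]
wrist_force: [-0.1, 0.0, -1.8]
finger_gap: 63.8
finger_force: 25.0
clock: 15.75
eef_pos: [594.8, -49.8, 110.6]
eef_rot: [3.141, -0.001, 1.197]
wrist_force: [0.8, 2.8, -3.3]
finger_gap: 63.8
finger_force: 25.0
clock: 16.05
eef_pos: [594.7, -49.7, 108.4]
eef_rot: [-3.141, -0.001, 1.197]
wrist_force: [0.4, 4.9, -2.1]
finger_gap: 63.8
finger_force: 25.0
```

```bash
python3 -m creep '[[-1,[0.07,0.02,0],0],[-1,[0.07,0.02,0.1],0],[-1,[0.07,0.02,0.2],0],[-1,[0.07,0.02,0.2],0]]'; python3 -m creep '[[-1,[0,0,0.1],0],[-1,[0,0,0.2],0],[-1,[0,0,0.2],0]]'
```

```text
clock: 16.45
eef_pos: [594.6, -49.1, 106.3]
eef_rot: [-3.14, -0.0, 1.197]
wrist_force: [-3.4, 5.7, -1.1]
finger_gap: 63.7
finger_force: 25.0
clock: 16.75
eef_pos: [594.5, -49.0, 104.0]
eef_rot: [-3.14, -0.0, 1.197]
wrist_force: [-3.3, 5.6, -1.4]
finger_gap: 63.9
finger_force: 25.0
```

```bash
python3 -m creep '[[-1,[0.04,-0.07,0],0],[-1,[0.04,-0.07,0.1],0],[-1,[0.04,-0.07,0.2],0],[-1,[0.04,-0.07,0.2],0]]'; python3 -m creep '[[-1,[0,0,0.1],0],[-1,[0,0,0.2],0],[-1,[0,0,0.2],0]]';python3 -m creep '[[-1,[0,0,0.1],0],[-1,[0,0,0.2],0],[-1,[0,0,0.2],0]]'
```

```text
clock: 17.15
eef_pos: [594.5, -48.9, 102.5]
eef_rot: [-3.141, 0.0, 1.197]
wrist_force: [-3.5, 3.1, 1.9]
finger_gap: 64.1
finger_force: 25.0
clock: 17.45
eef_pos: [594.5, -48.9, 100.8]
eef_rot: [-3.141, 0.0, 1.197]
wrist_force: [-5.3, 4.0, 4.8]
finger_gap: 63.8
finger_force: 25.0
clock: 17.75
eef_pos: [594.5, -48.8, 99.0]
eef_rot: [-3.142, -0.0, 1.197]
wrist_force: [-5.9, 3.1, 5.9]
finger_gap: 63.7
finger_force: 25.0
```

```bash
python3 -m creep '[[-1,[-0.02,-0.06,0],0],[-1,[-0.02,-0.06,0],0],[-1,[-0.02,-0.06,0.1],0],[-1,[-0.02,-0.06,0.2],0],[-1,[-0.02,-0.06,0.2],0]]' 45; python3 -m creep '[[-1,[0,0,0.1],0],[-1,[0,0,0.1],0]]';python3 -m creep '[[-1,[0,0,0.1],0],[-1,[0,0,0.1],0]]'
```

```text
clock: 18.25
eef_pos: [594.4, -48.8, 97.8]
eef_rot: [3.14, -0.0, 1.197]
wrist_force: [-3.9, 4.2, 13.8]
finger_gap: 63.6
finger_force: 45.0
clock: 18.45
eef_pos: [594.5, -48.8, 97.7]
eef_rot: [3.14, -0.0, 1.197]
wrist_force: [-9.3, 4.5, 23.1]
finger_gap: 63.9
finger_force: 45.0
clock: 18.65
eef_pos: [594.5, -48.8, 97.7]
eef_rot: [3.139, -0.0, 1.197]
wrist_force: [-14.7, 5.1, 33.1]
finger_gap: 63.7
finger_force: 45.0
```

```bash
python3 -m creep '[[-1,[-0.03,-0.08,-0.05],0],[-1,[-0.03,-0.08,-0.05],0],[-1,[-0.03,-0.08,-0.05],0]]'; python3 -c "
from h import *
go(594.5,-48.8,97,68.6)
n='side';C=cam(n);im=manip.camera(n);h=cv2.cvtColor(im,cv2.COLOR_RGB2HSV);m=(h[...,0]<14)&(h[...,1]>120)&(h[...,2]>60)
for Z in(114,117,120):
  q=np.array([proj(n,[594.6+32*np.cos(a),-48.9+32*np.sin(a),Z],C) for a in np.linspace(0,6.28,90)]);print(Z,q.min(0).round(1),q.max(0).round(1),q[q[:,0].argmin()].round(1),q[q[:,0].argmax()].round(1))
u,v=q.mean(0);y,x=np.nonzero(m);s=(abs(x-u)<28)&(abs(y-v)<28);x,y=x[s],y[s];print(x.min(),x.max(),y.max(),y[x==x.min()].mean(),y[x==x.max()].mean())
print(manip.read_state()['moment'])
"
```

```text
clock: 18.95
eef_pos: [594.4, -48.9, 97.8]
eef_rot: [3.137, -0.001, 1.197]
wrist_force: [-5.0, 5.1, 23.5]
finger_gap: 63.2
finger_force: 45.0
t 18.95 p [594.4 -48.9  97.8] phi 68.6 shift cm [0.01 0.01 0.08] roll 0.0 F [-5.   5.1 23.5] gap 63.2 ff 45.0
114 [306.3 243.6] [344.  271.8] [306.3 257.2] [344. 258.]
117 [306.3 242.5] [344.1 270.6] [306.3 256. ] [344.1 256.8]
120 [306.3 241.2] [344.2 269.4] [306.3 254.8] [344.2 255.6]
307 341 271 257.7142857142857 261.0
[0.99550007 1.54672434 0.0108833 ]
```

```bash
python3 -m creep '[[-1,[0.03,-0.05,0.05],0],[-1,[0.03,-0.05,0.05],0],[-1,[0.03,-0.05,0.05],0],[-1,[0.03,-0.05,0.05],0]]';python3 -m creep '[[-1,[0.01,-0.03,0],0],[-1,[0.01,-0.03,0],0],[-1,[0.01,-0.03,0],0],[-1,[0.01,-0.03,0],0],[-1,[0.01,-0.03,0],0],[-1,[0.01,-0.03,0],0],[-1,[0.01,-0.03,0],0]]'
```

```text
clock: 19.4
eef_pos: [594.4, -48.8, 97.8]
eef_rot: [3.136, -0.001, 1.197]
wrist_force: [-5.3, 2.4, 27.4]
finger_gap: 63.9
finger_force: 45.0
clock: 20.1
eef_pos: [594.4, -48.8, 97.8]
eef_rot: [3.136, -0.001, 1.197]
wrist_force: [-1.8, 1.6, 25.9]
finger_gap: 63.9
finger_force: 45.0
```

```bash
python3 -c "
from cell import manip
print(manip.sign_off())"
```

```text
the job is handed in; nothing more can be done
None
```

The cup is righted, keyed over the pins and, by TCP height (97.8 mm, 97.8 expected) and the side camera, fully home; I handed it in at 20.1 s still pushing down with about 26 N (no direct reading of the switch), after it fell back on its side once during the first righting attempt.

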